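# Find the worn shock mount and mark it

## Task

Three spring shock mounts from a training robot's feet stand on the bench, and one has gone soft. Working from the robot's left to its right, press down on each rubber pad in turn until it clearly gives, to feel which is the softest; then push that mount's white tag fully down and leave the other two tags up. Do it all with the fingertips: do not pick up, tip or shove the mounts, and leave the other things on the bench alone.

Things in the scene. Friction and masses are not known exactly. Their poses are not given: they have to be found in the camera images.
- mount_a: one of three identical-looking loose spring shock mounts (about 0.9 kg each, standing free on the bench; never lifted). Grey steel base plate 130 x 70 x 14 mm; origin at the centre of its underside. Its x axis is the plate's long axis: the round pad is centred at x = -32 mm, the tag at x = +34 mm, both at y = 0. z is up. Which letter stands left, middle or right changes from run to run
- pad_a_top (a point): centre of the top of mount_a's pad: a level black rubber disc, 48 mm in diameter, on a coil spring; top 70 mm above the bench when free. Press straight down on it. The three springs look alike but differ clearly in stiffness: under about 5 N the firmest pad gives about 4 mm, the middling one about 6 mm and the softest its whole 14 mm travel (full travel takes about 4, 10 and 15 N). It springs back when let go; a press of 2 mm or more counts
- tag_a_top (a point): centre of the flat top of mount_a's tag: a white plastic T, head 22 x 36 x 6 mm (along the mount's x, y, z), top 74 mm above the bench when up and 56 mm when fully down, just above the two aluminium cheeks (50 mm high) that guide it. It slides straight down against about 2.5 N of friction and stays where it is left
- mount_b: one of three identical-looking loose spring shock mounts (about 0.9 kg each, standing free on the bench; never lifted). Grey steel base plate 130 x 70 x 14 mm; origin at the centre of its underside. Its x axis is the plate's long axis: the round pad is centred at x = -32 mm, the tag at x = +34 mm, both at y = 0. z is up. Which letter stands left, middle or right changes from run to run
- pad_b_top (a point): centre of the top of mount_b's pad: a level black rubber disc, 48 mm in diameter, on a coil spring; top 70 mm above the bench when free. Press straight down on it. The three springs look alike but differ clearly in stiffness: under about 5 N the firmest pad gives about 4 mm, the middling one about 6 mm and the softest its whole 14 mm travel (full travel takes about 4, 10 and 15 N). It springs back when let go; a press of 2 mm or more counts
- tag_b_top (a point): centre of the flat top of mount_b's tag: a white plastic T, head 22 x 36 x 6 mm (along the mount's x, y, z), top 74 mm above the bench when up and 56 mm when fully down, just above the two aluminium cheeks (50 mm high) that guide it. It slides straight down against about 2.5 N of friction and stays where it is left
- mount_c: one of three identical-looking loose spring shock mounts (about 0.9 kg each, standing free on the bench; never lifted). Grey steel base plate 130 x 70 x 14 mm; origin at the centre of its underside. Its x axis is the plate's long axis: the round pad is centred at x = -32 mm, the tag at x = +34 mm, both at y = 0. z is up. Which letter stands left, middle or right changes from run to run
- pad_c_top (a point): centre of the top of mount_c's pad: a level black rubber disc, 48 mm in diameter, on a coil spring; top 70 mm above the bench when free. Press straight down on it. The three springs look alike but differ clearly in stiffness: under about 5 N the firmest pad gives about 4 mm, the middling one about 6 mm and the softest its whole 14 mm travel (full travel takes about 4, 10 and 15 N). It springs back when let go; a press of 2 mm or more counts
- tag_c_top (a point): centre of the flat top of mount_c's tag: a white plastic T, head 22 x 36 x 6 mm (along the mount's x, y, z), top 74 mm above the bench when up and 56 mm when fully down, just above the two aluminium cheeks (50 mm high) that guide it. It slides straight down against about 2.5 N of friction and stays where it is left
- slide_p (a joint): how far one of the three tags is pushed down, m: 0 up, 0.018 fully down. Each of slide_p, slide_q, slide_r reads one tag, but which mount it belongs to is not told
- slide_q (a joint): how far one of the three tags is pushed down, m: 0 up, 0.018 fully down. Each of slide_p, slide_q, slide_r reads one tag, but which mount it belongs to is not told
- slide_r (a joint): how far one of the three tags is pushed down, m: 0 up, 0.018 fully down. Each of slide_p, slide_q, slide_r reads one tag, but which mount it belongs to is not told
- screwdriver: loose screwdriver with a black handle lying on the bench to the right of the mounts, pointing away from the robot; bystander. Origin at its underside near its middle
- gamepad: loose black hand controller, about 90 x 145 x 30 mm, lying on the bench beyond the mounts; bystander. Origin at its underside
- foot: loose steel levelling foot, a 52 mm disc with a 12 mm stud standing up to 65 mm, to the left of the mounts; bystander. Origin at the centre of its underside
There are look-alikes about, which are no part of the job. Leave any yellow look-alike of the mount_a alone.

How it is judged:
By the outcome, as a careful person would: the job done as asked, in the order asked, and still so for the second after the job is handed in, with the robot touching nothing.
It also fails if it takes over 58 s, if anything falls off the work surface, if the arm or the gripper's body presses on something with over 40 N, if the wrist force passes 120 N, or if a joint passes its speed limit or range.

## Robot

A 7-joint arm with a two-finger parallel gripper is mounted at the origin on the work surface. World frame = base frame: x ahead of the robot, y to its left, z up, the work surface at z = 0. Lengths are in m, angles in rad, forces in N, time in s.
With the tool pointing down it reaches from about 0.4 to 0.85 m from the base axis. Payload 10.4 kg.
Tool frame: the origin (TCP) lies between the finger pads; the fingertips stand 11 mm ahead of it and the grasp point (between the pads) lies 8 mm behind it (robot.tip_reach is the z of the fingertips in the tool frame, in m); z points along the fingers, y is the line along which they close (so a half turn about z gives the same grasp; the last joint's range is limited). The gripper opens to 87 mm and grips with 3 to 60 N. Pads are 19 mm wide; open, the fingers measure 117 mm over their backs; the gripper's body (75 mm by 190 mm) begins 51 mm behind the grasp point.
Start: joints at [1.229, 0.332, -0.065, 1.46, 0.022, 1.35, -0.088], TCP at [0.196, -0.594, 0.234] pointing down, gripper open.
Joint ranges: [-2.6, 2.6], [-0.5, 2.12], [-1.47, 1.34], [0.16, 2.42], [-1.27, 4.41], [0.06, 2.06], [-2.6, 2.6]. Speed limits (rad/s): [2.22, 2.22, 2.79, 2.79, 3.14, 3.14, 3.14].

## Interface

Orientations are given as a unit quaternion [w, x, y, z].
In Python, from plant import monitor, eyes, robot gives the robot as it stands.
- The arm moves only by the tool drive_tool, never from a script. Its argument "increments" is a list of rows, each a list of 7 numbers: the shift along the world's x, y, z in m, then the turn, a rotation vector about the world's x, y, z in units of 8 degrees (1.0 is 8 degrees), then the closure, from 0 (fully open) to 1 (shut). In form: [[dx, dy, dz, rx, ry, rz, fingers], ...]. A call has 1 to 20 rows; each row is the pose to reach, as a shift and turn from the pose commanded when the call began; what a row does not reach only later rows make up. A row lasts 1/8 s, in which the tool goes at most 62.5 mm and 10.7 degrees, less where a joint would pass 70% of its speed; a pose out of reach is approached as far as the arm can. A call with a gripper value outside its range is refused whole. The fingers move at their own pace and stop on an object; the grip force is fixed at half the most. Time passes only in rows, so rows that repeat a pose let the fingers close. It gives the time, the measured TCP pose, the force, the opening and the grip force at its end, in the units of the state.
- monitor.read_state(): the state, without advancing time (a new reading comes with each control period).
- eyes.camera(name): name is "scene" or "side" or "wrist"; returns a dict with "img" (400x640x3 uint8, red, green, blue), "range_z" (400x640 float32, m along the optical axis (not along the pixel's ray), 0 where there is no reading), "mtx" (3x3 intrinsics, pixels), "k1" (the pictures are not rectified: a ray, as slopes to the right and down, at radius r is drawn at 1 + k1 r^2 times it, then the intrinsics apply), "position" and "orientation" of the camera in the world. Camera axes: x right, y down, z forward; pixel columns grow to the right and rows downward; lengths in m; the calibration is good to about 2 mm. A picture is of the moment at which its call begins.
- robot.hand_in(): hands the job in; it is judged then, once.
The state is a dict: "t": time; "joints": joint angles; "joint_vel": joint speeds; "tau": joint torques, N m; "position": TCP position; "tcp_rot": TCP orientation; "force": force on the tool from outside, world axes, zero at the start; "moment": the same for the moment, N m; "width": opening from 0.0 (shut) to 1.0 (fully open); "gripper_force": force on a finger pad.
Only numpy, scipy, OpenCV 4.12 (cv2) and the standard library are available. Lean on these libraries where they do the work, as an engineer would, in place of code of your own. Each camera call takes 0.05 s, during which the arm holds its last target. There are 200 camera calls.

## Working session

There is one attempt and no reset: what is moved stays moved. The work goes in short steps, Python scripts to look and compute and a tool call to move; the robot and the scene stay as the last step left them, time stands still between calls to the robot, and variables do not carry over. Pictures are saved under pics/ and viewed, at most 10 in all, crops included, and the job is handed in when it is done.

Besides the shell and the picture viewer there is one more tool, called by a JSON object that holds its "api" and its "payload". drive_tool: Moves the arm, as the interface text tells. Its arguments: {"type":"object","properties":{"increments":{"type":"array"}},"required":["increments"]}

```bash
mkdir -p pics; cat > h.py <<'E'
import numpy as np, cv2
from scipy.spatial.transform import Rotation as R
from plant import monitor, eyes, robot
def shot(n):
    return eyes.camera(n)
def RT(c): 
    q=np.array(c["orientation"]); return R.from_quat(q[[1,2,3,0]]).as_matrix(), np.array(c["position"])
def rays(c,uv):
    uv=np.asarray(uv,float).reshape(-1,1,2)
    k=np.array([c["k1"],0,0,0,0],float)
    s=cv2.undistortPoints(uv,np.array(c["mtx"],float),k).reshape(-1,2)
    return np.c_[s,np.ones(len(s))]
def onplane(c,uv,z):
    M,p=RT(c); d=rays(c,uv)@M.T
    return p+d*((z-p[2])/d[:,2])[:,None]
def cloud(c):
    h,w=c["range_z"].shape
    v,u=np.mgrid[:h,:w]
    d=rays(c,np.c_[u.ravel(),v.ravel()])*c["range_z"].reshape(-1,1)
    M,p=RT(c); return (d@M.T+p).reshape(h,w,3)
def save(c,n): cv2.imwrite(f"pics/{n}.png",c["img"][:,:,::-1])
E
python3 - <<'E'
from h import *
a=shot("scene");b=shot("side")
cv2.imwrite("pics/a.png",cv2.resize(np.vstack([a["img"],b["img"]])[:,:,::-1],(480,600),interpolation=cv2.INTER_AREA))
save(a,"scene");save(b,"side")
for c in(a,b): print(c["position"],c["orientation"],c["mtx"],c["k1"])
s=monitor.read_state();print(s["t"],s["position"],s["tcp_rot"],s["force"],s["width"],robot.tip_reach)
E
```

```text
[ 1.15098553 -0.55967833  0.84891594] [-0.36156612  0.85714738  0.33446283 -0.15067488] [[416.92353693   0.         322.98933396]
 [  0.         416.92353693 203.40133773]
 [  0.           0.           1.        ]] -0.08790611970279967
[0.577061   0.90799824 0.60876719] [ 0.01546972 -0.01193434  0.86474875 -0.50182453] [[403.80316105   0.         322.99001483]
 [  0.         403.80316105 203.70356392]
 [  0.           0.           1.        ]] -0.0924271047805113
0.1 [ 0.19581651 -0.59318576  0.23285578] [-6.16276872e-04  9.87319429e-01  1.58744921e-01 -1.20974591e-04] [ 0.07249153 -0.12534314 -0.48084583] 0.9960930774154457 0.011
```

View pics/scene.png

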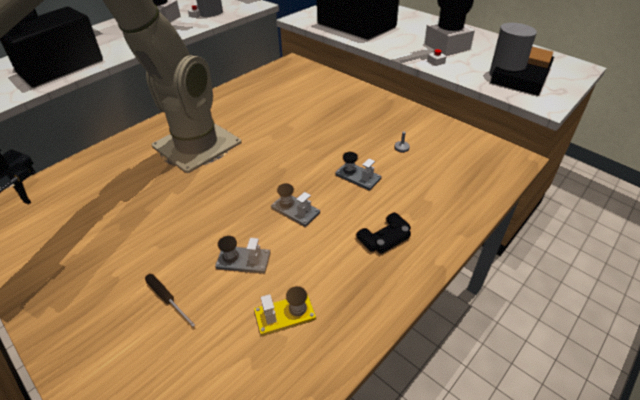

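View pics/side.png

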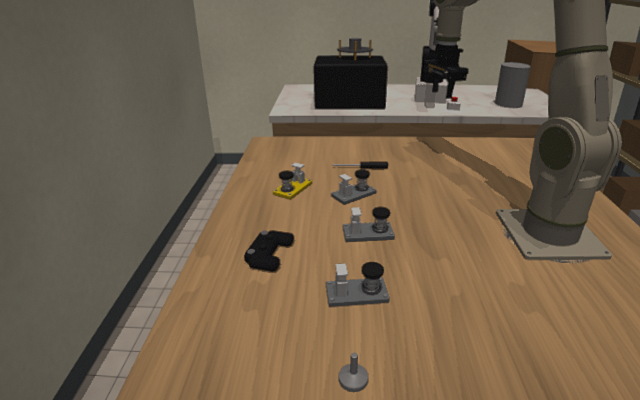

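The scene view shows three grey mounts: left at about (358,172), middle (296,205) and right (243,253). The yellow look-alike is at (285,312), with the foot (402,145), gamepad (385,235) and screwdriver (168,298) around them. The side view shows the same layout: left (358,285), middle (370,225), right (354,188).

```bash
cat > meas.py <<'E'
from h import *
for n in("scene","side"):
    c=shot(n);P=cloud(c);Z=P[:,:,2];g=c["img"].astype(int)
    ok=(c["range_z"]>0)&(P[:,:,0]>.3)&(P[:,:,0]<.95)&(abs(P[:,:,1])<.55)
    m=(ok&(Z>.058)&(Z<.09)).astype(np.uint8)
    for nm,mm in(("pad",m&(g.max(2)<90)),("tag",m&(g.min(2)>120))):
        k,l,st,ce=cv2.connectedComponentsWithStats(mm.astype(np.uint8))
        for i in range(1,k):
            if st[i,4]<15: continue
            q=P[l==i];zt=np.median(q[q[:,2]>np.percentile(q[:,2],60),2])
            q=q[q[:,2]>zt-.006]
            print(n,nm,st[i,4],ce[i].round(),"xy mid",((q.max(0)+q.min(0))/2).round(4)[:2],"mean",q.mean(0).round(4),"top",zt.round(4),"ext",np.ptp(q,axis=0).round(3))
    # base plates: between .008 and .02
    mm=(ok&(Z>.009)&(Z<.02)).astype(np.uint8)
    k,l,st,ce=cv2.connectedComponentsWithStats(mm)
    for i in range(1,k):
        if st[i,4]<100: continue
        r=cv2.minAreaRect((P[l==i][:,:2]*1000).astype(np.float32));print(n,"plate",ce[i].round(),np.round(r[0],1),np.round(r[1],1),round(r[2],1))
E
python3 meas.py
```

```text
scene pad 129 [350. 157.] xy mid [0.5068 0.2312] mean [0.5079 0.2298 0.0689] top 0.0701 ext [0.044 0.047 0.009]
scene pad 156 [285. 190.] xy mid [ 0.4695 -0.0047] mean [ 0.4708 -0.0055  0.0691] top 0.0704 ext [0.043 0.042 0.01 ]
scene pad 234 [227. 244.] xy mid [ 0.5064 -0.2389] mean [ 0.5076 -0.2395  0.0688] top 0.0701 ext [0.047 0.046 0.008]
scene pad 300 [296. 296.] xy mid [ 0.7441 -0.2294] mean [ 0.7447 -0.2297  0.0696] top 0.0709 ext [0.046 0.044 0.009]
scene tag 60 [368. 163.] xy mid [0.5703 0.2397] mean [0.5702 0.2397 0.073 ] top 0.0744 ext [0.023 0.037 0.006]
scene tag 81 [303. 197.] xy mid [0.5314 0.0034] mean [0.5326 0.0033 0.0728] top 0.0742 ext [0.027 0.037 0.008]
scene tag 103 [252. 244.] xy mid [ 0.5594 -0.1991] mean [ 0.5594 -0.199   0.0729] top 0.0741 ext [0.038 0.037 0.006]
scene tag 149 [267. 302.] xy mid [ 0.7117 -0.2854] mean [ 0.7118 -0.2861  0.0737] top 0.0749 ext [0.037 0.034 0.009]
scene plate [358. 176.] [537.  235.7] [130.4  72.3] 7.7
scene plate [295. 211.] [499.8  -1.2] [131.3  73.6] 5.8
scene plate [380. 244.] [769.1  61.6] [147.6  61.3] 41.3
scene plate 
[... 869 characters left out ...]
mid [ 0.5583 -0.1924] mean [ 0.5583 -0.1926  0.0747] top 0.0757 ext [0.03  0.033 0.005]
side tag 61 [356. 211.] xy mid [0.5335 0.0078] mean [0.5332 0.0093 0.0745] top 0.0754 ext [0.023 0.035 0.004]
side tag 111 [341. 269.] xy mid [0.5714 0.246 ] mean [0.5716 0.2465 0.0745] top 0.0754 ext [0.021 0.035 0.005]
side plate [362. 165.] [ 503.6 -414.8] [ 20.3 196.3] 85.0
side plate [292. 188.] [ 724.6 -249.7] [131.8  70.1] 60.1
side plate [353. 193.] [ 531.9 -213. ] [132.5  75.8] 37.2
side plate [367. 231.] [500.1   4.2] [130.   76.7] 6.2
side plate [262. 266.] [761.6 157.4] [29.5 90.1] 83.1
side plate [356. 293.] [537.8 241.4] [130.9  74.4] 6.8
side plate [353. 378.] [550.5 461.6] [48.6 52.1] 83.1
```

{"api": "drive_tool", "payload": {"increments": [[0.03,0.05,0,0,0,0,1],[0.06,0.1,0,0,0,0,1],[0.09,0.15,0,0,0,0,1],[0.12,0.2,0,0,0,0,1],[0.15,0.25,0,0,0,0,1],[0.18,0.3,0,0,0,0,1],[0.21,0.35,0,0,0,0,1],[0.24,0.4,0,0,0,0,1],[0.27,0.45,-0.02,0,0,0,1],[0.3,0.5,-0.03,0,0,0,1],[0.305,0.56,-0.04,0,0,0,1],[0.31,0.62,-0.05,0,0,0,1],[0.31,0.68,-0.06,0,0,0,1],[0.31,0.74,-0.07,0,0,0,1],[0.31,0.8,-0.08,0,0,0,1],[0.31,0.829,-0.1,0,0,0,1],[0.31,0.829,-0.12,0,0,0,1],[0.31,0.829,-0.12,0,0,0,1],[0.31,0.829,-0.12,0,0,0,1],[0.31,0.829,-0.12,0,0,0,1]]}}

```text
t: 2.7
position: [0.5067, 0.2347, 0.1145]
tcp_rot: [0.0, 0.987, 0.158, 0.001]
force: [0.6, -0.2, -0.1]
width: 0.005
gripper_force: 0.0
```

```bash
python3 - <<'E'
from h import *
c=shot("side");save(c,"s2")
s=monitor.read_state();print(s["t"],s["position"],s["tcp_rot"],s["force"],s["joints"])
E
```

```text
2.75 [0.50658264 0.23487399 0.11440162] [1.02334282e-04 9.87425649e-01 1.58082541e-01 6.97693834e-04] [-0.08635466  0.30235211 -0.38001848] [ 0.10798531  0.38153985 -0.74640357  1.75107091  0.28569091  1.11932426
 -1.981809  ]
```

View pics/s2.png

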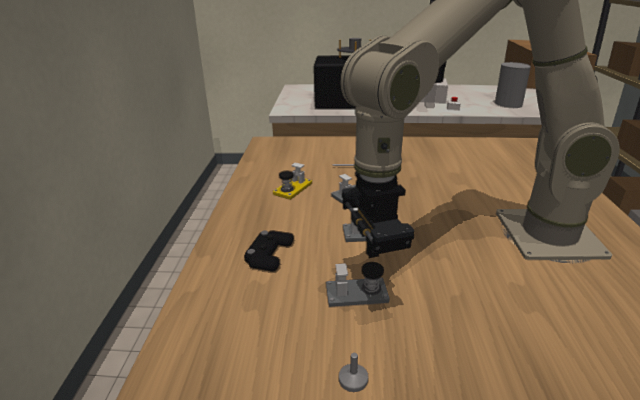

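The fingertips hang over the left pad at about (372,255), with the pad at (372,270). Next I press it 8 mm.

{"api": "drive_tool", "payload": {"increments": [[0,0,-0.015,0,0,0,1],[0,0,-0.027,0,0,0,1],[0,0,-0.03,0,0,0,1],[0,0,-0.033,0,0,0,1],[0,0,-0.036,0,0,0,1],[0,0,-0.039,0,0,0,1],[0,0,-0.042,0,0,0,1],[0,0,-0.042,0,0,0,1],[0,0,-0.042,0,0,0,1],[0,0,-0.042,0,0,0,1]]}}

```text
t: 4.0
position: [0.506, 0.2356, 0.0717]
tcp_rot: [-0.0, 0.987, 0.159, 0.0]
force: [-0.7, -0.2, 3.9]
width: 0.01
gripper_force: 1.6
```

```bash
cat > st.py <<'E'
from h import *
for n in range(3):
    s=monitor.read_state();print(s["t"],s["position"].round(4),s["force"].round(2))
    if n<2: shot("side")
E
python3 st.py
```

```text
4.0 [0.506  0.2356 0.0717] [-0.7  -0.24  3.88]
4.05 [0.506  0.2356 0.0717] [-1.29 -0.53  3.02]
4.1 [0.5059 0.2356 0.0717] [-1.06  0.77  2.35]
```

{"api": "drive_tool", "payload": {"increments": [[0,0,0.03,0,0,0,1],[0,0,0.06,0,0,0,1],[-0.01,-0.05,0.06,0,0,0,1],[-0.02,-0.1,0.06,0,0,0,1],[-0.03,-0.15,0.06,0,0,0,1],[-0.037,-0.2,0.06,0,0,0,1],[-0.037,-0.236,0.06,0,0,0,1],[-0.037,-0.236,0.042,0,0,0,1],[-0.037,-0.236,0.042,0,0,0,1],[-0.037,-0.236,0.042,0,0,0,1]]}}

```text
t: 5.35
position: [0.469, 0.0008, 0.1136]
tcp_rot: [-0.0, 0.987, 0.16, -0.0]
force: [0.5, 0.2, 0.4]
width: 0.009
gripper_force: 0.0
```

```bash
python3 st.py
```

```text
5.35 [0.469  0.0008 0.1136] [0.52 0.19 0.39]
5.4 [0.4691 0.0007 0.1138] [ 0.81  0.52 -0.12]
5.45 [0.4692 0.0005 0.1139] [-0.35  0.12 -0.42]
```

{"api": "drive_tool", "payload": {"increments": [[0,0,-0.015,0,0,0,1],[0,0,-0.027,0,0,0,1],[0,0,-0.03,0,0,0,1],[0,0,-0.033,0,0,0,1],[0,0,-0.036,0,0,0,1],[0,0,-0.039,0,0,0,1],[0,0,-0.042,0,0,0,1],[0,0,-0.042,0,0,0,1],[0,0,-0.042,0,0,0,1],[0,0,-0.042,0,0,0,1]]}}

```text
t: 6.7
position: [0.4689, -0.0004, 0.0722]
tcp_rot: [0.0, 0.987, 0.159, -0.0]
force: [-4.5, 1.1, 9.6]
width: 0.007
gripper_force: 5.3
```

```bash
python3 st.py
```

```text
6.7 [ 4.689e-01 -4.000e-04  7.220e-02] [-4.49  1.06  9.55]
6.75 [ 4.69e-01 -4.00e-04  7.22e-02] [-5.28  0.36 10.22]
6.8 [ 4.689e-01 -4.000e-04  7.220e-02] [-4.8   1.21 10.73]
```

{"api": "drive_tool", "payload": {"increments": [[0,0,0.03,0,0,0,1],[0,0,0.06,0,0,0,1],[0.01,-0.05,0.06,0,0,0,1],[0.02,-0.1,0.06,0,0,0,1],[0.03,-0.15,0.06,0,0,0,1],[0.037,-0.2,0.06,0,0,0,1],[0.037,-0.235,0.06,0,0,0,1],[0.037,-0.235,0.042,0,0,0,1],[0.037,-0.235,0.042,0,0,0,1],[0.037,-0.235,0.042,0,0,0,1]]}}

```text
t: 8.05
position: [0.5063, -0.2342, 0.1138]
tcp_rot: [-0.0, 0.987, 0.16, 0.0]
force: [-0.3, -1.3, -0.3]
width: 0.006
gripper_force: 0.0
```

```bash
python3 st.py
```

```text
8.05 [ 0.5063 -0.2342  0.1138] [-0.31 -1.32 -0.26]
8.1 [ 0.5064 -0.2344  0.1141] [-0.67  0.13  0.22]
8.15 [ 0.5064 -0.2346  0.1142] [ 0.42 -0.01 -0.03]
```

{"api": "drive_tool", "payload": {"increments": [[0,0,-0.015,0,0,0,1],[0,0,-0.027,0,0,0,1],[0,0,-0.03,0,0,0,1],[0,0,-0.033,0,0,0,1],[0,0,-0.036,0,0,0,1],[0,0,-0.039,0,0,0,1],[0,0,-0.042,0,0,0,1],[0,0,-0.042,0,0,0,1],[0,0,-0.042,0,0,0,1],[0,0,-0.042,0,0,0,1]]}}

```text
t: 9.4
position: [0.506, -0.2355, 0.072]
tcp_rot: [0.0, 0.987, 0.159, 0.0]
force: [-3.4, 2.1, 7.1]
width: 0.004
gripper_force: 3.5
```

```bash
python3 st.py
```

```text
9.4 [ 0.506  -0.2355  0.072 ] [-3.43  2.09  7.09]
9.45 [ 0.506  -0.2355  0.072 ] [-3.76  0.91  7.26]
9.5 [ 0.506  -0.2355  0.072 ] [-3.12  3.09  6.79]
```

The forces at about 9 mm are roughly 3 N left, 10 N middle and 7 N right, so the left mount is the soft one. I'll lift and re-measure.

{"api": "drive_tool", "payload": {"increments": [[0,0,0.03,0,0,0,1],[0,0,0.09,0,0,0,1],[0,0,0.1,0,0,0,1],[0,0,0.1,0,0,0,1]]}}

```text
t: 10.0
position: [0.5063, -0.2358, 0.1719]
tcp_rot: [0.001, 0.987, 0.159, 0.001]
force: [0.3, -1.0, -0.5]
width: 0.004
gripper_force: 0.0
```

```bash
python3 meas.py; python3 st.py
```

```text
scene pad 128 [350. 157.] xy mid [0.5062 0.2313] mean [0.5074 0.2301 0.0685] top 0.0698 ext [0.044 0.046 0.008]
scene pad 155 [285. 190.] xy mid [ 0.468  -0.0051] mean [ 0.4705 -0.005   0.069 ] top 0.0705 ext [0.047 0.043 0.008]
scene pad 244 [227. 244.] xy mid [ 0.5061 -0.2391] mean [ 0.5077 -0.2396  0.0687] top 0.07 ext [0.049 0.047 0.01 ]
scene pad 293 [296. 296.] xy mid [ 0.7434 -0.2286] mean [ 0.7447 -0.2298  0.0695] top 0.0709 ext [0.044 0.045 0.009]
scene tag 65 [368. 163.] xy mid [0.5696 0.24  ] mean [0.5704 0.2397 0.0726] top 0.0741 ext [0.027 0.039 0.007]
scene tag 85 [303. 197.] xy mid [0.5315 0.0028] mean [0.5329 0.0026 0.0727] top 0.0739 ext [0.026 0.035 0.008]
scene tag 102 [252. 244.] xy mid [ 0.5592 -0.1985] mean [ 0.5591 -0.1986  0.0726] top 0.0737 ext [0.037 0.037 0.008]
scene tag 151 [267. 302.] xy mid [ 0.7116 -0.2862] mean [ 0.712  -0.2863  0.0739] top 0.0751 ext [0.038 0.037 0.008]
scene plate [358. 176.] [536.7 235.3] [130.6  74.8] 6.0
scene plate [295. 210.] [ 4.992e+02 -1.000e-01] [130.1  72.4] 5.4
scene plate [381. 245.] [769.3  61.8] [147.9  60. ] 41.4
scen
[... 1030 characters left out ...]
 0.0747] top 0.0757 ext [0.022 0.04  0.005]
side tag 111 [341. 269.] xy mid [0.5714 0.2458] mean [0.5716 0.2466 0.0745] top 0.0753 ext [0.021 0.035 0.004]
side plate [363. 165.] [ 503.6 -411.7] [ 16.3 195.7] 84.5
side plate [292. 188.] [ 727.7 -249. ] [130.   71.3] 64.3
side plate [353. 193.] [ 531.4 -215.4] [134.   75.2] 36.2
side plate [367. 231.] [499.9   5.3] [130.9  72.7] 6.1
side plate [262. 265.] [761.4 156.6] [31.8 91.8] 83.2
side plate [356. 293.] [537.8 242.5] [131.7  71. ] 6.0
side plate [353. 378.] [549.9 460.3] [51.1 50.5] 49.4
10.1 [ 0.5053 -0.2354  0.1702] [-0.62  0.23  0.4 ]
10.15 [ 0.5051 -0.2354  0.1699] [-0.28 -0.5  -0.4 ]
10.2 [ 0.5052 -0.2353  0.17  ] [ 0.27 -0.47 -0.77]
```

{"api": "drive_tool", "payload": {"increments": [[0.01,0.06,0,0,0,0,1],[0.02,0.12,0,0,0,0,1],[0.03,0.18,0,0,0,0,1],[0.04,0.24,0,0,0,0,1],[0.05,0.3,0,0,0,0,1],[0.06,0.36,0,0,0,0,1],[0.065,0.42,0,0,0,0,1],[0.065,0.478,0,0,0,0,1],[0.065,0.478,-0.03,0,0,0,1],[0.065,0.478,-0.06,0,0,0,1],[0.065,0.478,-0.075,0,0,0,1],[0.065,0.478,-0.083,0,0,0,1],[0.065,0.478,-0.09,0,0,0,1],[0.065,0.478,-0.094,0,0,0,1],[0.065,0.478,-0.098,0,0,0,1],[0.065,0.478,-0.101,0,0,0,1],[0.065,0.478,-0.104,0,0,0,1],[0.065,0.478,-0.104,0,0,0,1],[0.065,0.478,-0.104,0,0,0,1]]}}

```text
t: 12.58
position: [0.5711, 0.2425, 0.0676]
tcp_rot: [-0.0, 0.987, 0.159, 0.0]
force: [0.4, -0.4, 0.8]
width: 0.008
gripper_force: 0.5
```

{"api": "drive_tool", "payload": {"increments": [[0,0,-0.001,0,0,0,1],[0,0,-0.002,0,0,0,1],[0,0,-0.003,0,0,0,1],[0,0,-0.003,0,0,0,1]]}}

```text
t: 13.08
position: [0.5715, 0.2428, 0.0673]
tcp_rot: [0.0, 0.987, 0.159, 0.001]
force: [-7.8, -4.6, 24.8]
width: 0.003
gripper_force: 12.4
```

Firm stop at 25 N, so the tag has bottomed out. I'll retract and check.

{"api": "drive_tool", "payload": {"increments": [[0,0,0.01,0,0,0,1],[0,0,0.05,0,0,0,1],[0,0,0.1,0,0,0,1],[-0.02,-0.05,0.13,0,0,0,1],[-0.05,-0.1,0.15,0,0,0,1],[-0.05,-0.12,0.15,0,0,0,1],[-0.05,-0.12,0.15,0,0,0,1]]}}

```text
t: 13.95
position: [0.5211, 0.1206, 0.2148]
tcp_rot: [0.001, 0.988, 0.157, 0.0]
force: [-0.3, -0.2, -0.5]
width: 0.004
gripper_force: 0.0
```

```bash
sed -i 's/Z>.058/Z>.05/' meas.py; python3 meas.py; python3 st.py; python3 -c "
from h import *
c=shot('side');save(c,'end')"
```

```text
scene pad 133 [350. 157.] xy mid [0.5056 0.2312] mean [0.5073 0.2297 0.0687] top 0.07 ext [0.043 0.046 0.008]
scene pad 168 [285. 190.] xy mid [ 0.4683 -0.0046] mean [ 0.47   -0.0052  0.0687] top 0.0699 ext [0.048 0.044 0.008]
scene pad 244 [227. 244.] xy mid [ 0.5066 -0.2391] mean [ 0.5077 -0.2396  0.0688] top 0.0699 ext [0.048 0.045 0.008]
scene pad 298 [296. 296.] xy mid [ 0.7433 -0.229 ] mean [ 0.7447 -0.2294  0.0696] top 0.0709 ext [0.046 0.044 0.009]
scene tag 61 [368. 167.] xy mid [0.5702 0.2408] mean [0.5712 0.2404 0.0548] top 0.0562 ext [0.022 0.038 0.008]
scene tag 64 [303. 197.] xy mid [0.5322 0.0037] mean [0.5325 0.0037 0.073 ] top 0.0742 ext [0.023 0.036 0.006]
scene tag 105 [252. 244.] xy mid [ 0.5589 -0.199 ] mean [ 0.5596 -0.1992  0.0731] top 0.0743 ext [0.034 0.038 0.006]
scene tag 152 [267. 302.] xy mid [ 0.7114 -0.2852] mean [ 0.712  -0.2863  0.0737] top 0.075 ext [0.041 0.036 0.008]
scene plate [358. 176.] [537.5 235.2] [130.   75.2] 7.1
scene plate [295. 210.] [ 4.994e+02 -1.000e-01] [130.8  72.8] 4.3
scene plate [380. 245.] [768.9  61.6] [147.5  60.4] 41.2
scene
[... 1194 characters left out ...]
tag 41 [345. 177.] xy mid [ 0.5583 -0.1929] mean [ 0.5581 -0.1928  0.0744] top 0.0755 ext [0.03  0.041 0.006]
side tag 113 [341. 276.] xy mid [0.5713 0.2449] mean [0.5716 0.2464 0.0563] top 0.0571 ext [0.021 0.037 0.005]
side plate [292. 188.] [ 723.7 -249.4] [130.6  70.8] 59.6
side plate [352. 193.] [ 532.7 -214.1] [131.5  73.5] 36.6
side plate [367. 231.] [500.1   4.6] [130.7  73.8] 6.3
side plate [263. 265.] [762.  157.5] [31.  90.7] 82.9
side plate [356. 293.] [537.5 241.6] [131.4  73.2] 7.1
side plate [353. 378.] [549.6 460.6] [52.  49.7] 39.4
14.05 [0.5208 0.1234 0.2144] [ 0.51 -0.05  0.12]
14.1 [0.5207 0.1239 0.2143] [-0.32  0.79 -0.53]
14.15 [0.5207 0.124  0.2142] [-0.6  -0.15 -0.03]
```

View pics/end.png

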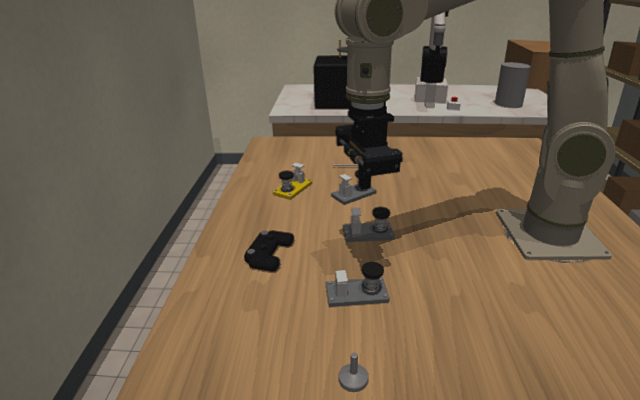

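The left mount's tag at (341,276) is down, with its top at about 56 mm. The tags at (356,211) and (345,177) are still up at about 74 mm, nothing has shifted, and the gripper is clear.

```bash
python3 -c "
from plant import robot
print(robot.hand_in())"
```

```text
the job is handed in; nothing more can be done
None
```

The job is handed in: I pressed the pads left to right, the left mount was the softest (about 3 N at 9 mm, against 10 N middle and 7 N right), and its tag is fully down with the other two tags still up.

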